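# Clear the mahjong table after the game

### The job

The game is over, so clear the table: take the maroon pusher by its grip and sweep all the loose mahjong tiles lying on the table (not those in the racks) fully into the three-sided tray without touching a tile with the fingers, then stand the pusher back upright and squarely in the middle of its rubber mat. Also nest all the handleless tea cups upright inside one another, each fully home, in a single stack standing in the middle of the round cork coaster. Leave the ashtray, the mug with the handle and the dice where they are.

Things in the scene. Friction and masses are not known exactly. Their poses are not given: they have to be found in the camera images.
- tray: Fixed three-sided tile tray: dark wooden walls 22 mm high, 10 mm thick at the back and both sides; no front wall, no raised floor (tiles slide in on the table top). Inside 260 mm wide, 140 mm deep. Origin on the table, middle of the open mouth; x points into the tray (back wall's inside face at x = 140 mm), y across it (side walls' inside faces at y = +-130 mm).
- mat: Fixed black rubber mat, 90 x 180 x 3 mm, on which the pusher stands. Origin at its centre on the table; y along its 180 mm side.
- pusher: Loose upright maroon tile pusher, 200 g. Blade 150 mm long (y), 12 thick (x -6 to 6), 50 high, its flat front, for pushing, facing +x; a foot plate 8 mm high behind it (x -40 to -6 mm, full length); in the middle on top an upright grip 14 mm thick (x), 40 wide (y), from z = 45 to 100 mm. Origin at the underside, under the middle of the blade; z up.
- coaster: Fixed round cork coaster, 90 mm across, 3 mm thick. Origin at the centre of its underside, on the table.
- tile1: Loose mahjong tile lying flat, 42 x 32 x 24 mm (x, y, z), ivory above with a green back layer below, 40 g. Origin at the centre of its underside. Three to six tiles are there.
- tile2: Loose mahjong tile lying flat, 42 x 32 x 24 mm (x, y, z), ivory above with a green back layer below, 40 g. Origin at the centre of its underside. Three to six tiles are there.
- tile3: Loose mahjong tile lying flat, 42 x 32 x 24 mm (x, y, z), ivory above with a green back layer below, 40 g. Origin at the centre of its underside. Three to six tiles are there.
- tile4: Loose mahjong tile lying flat, 42 x 32 x 24 mm (x, y, z), ivory above with a green back layer below, 40 g. Origin at the centre of its underside. Three to six tiles are there.
- tile5: Loose mahjong tile lying flat, 42 x 32 x 24 mm (x, y, z), ivory above with a green back layer below, 40 g. Origin at the centre of its underside. Three to six tiles are there.
- tile6: Loose mahjong tile lying flat, 42 x 32 x 24 mm (x, y, z), ivory above with a green back layer below, 40 g. Origin at the centre of its underside. Three to six tiles are there.
- cup1: Loose handleless white ceramic tea cup, an open cone 36 mm across at the foot, 62 at the rim, 72 high, walls 2.5 mm, inside floor 26 mm above the underside: fully nested in another it stands 26 mm higher. All cups are alike; three to five are there. Origin at the centre of its underside, z along its axis to the mouth. About 140 g.
- cup2: Loose handleless white ceramic tea cup, an open cone 36 mm across at the foot, 62 at the rim, 72 high, walls 2.5 mm, inside floor 26 mm above the underside: fully nested in another it stands 26 mm higher. All cups are alike; three to five are there. Origin at the centre of its underside, z along its axis to the mouth. About 140 g.
- cup3: Loose handleless white ceramic tea cup, an open cone 36 mm across at the foot, 62 at the rim, 72 high, walls 2.5 mm, inside floor 26 mm above the underside: fully nested in another it stands 26 mm higher. All cups are alike; three to five are there. Origin at the centre of its underside, z along its axis to the mouth. About 140 g.
- cup4: Loose handleless white ceramic tea cup, an open cone 36 mm across at the foot, 62 at the rim, 72 high, walls 2.5 mm, inside floor 26 mm above the underside: fully nested in another it stands 26 mm higher. All cups are alike; three to five are there. Origin at the centre of its underside, z along its axis to the mouth. About 140 g.
- cup5: Loose handleless white ceramic tea cup, an open cone 36 mm across at the foot, 62 at the rim, 72 high, walls 2.5 mm, inside floor 26 mm above the underside: fully nested in another it stands 26 mm higher. All cups are alike; three to five are there. Origin at the centre of its underside, z along its axis to the mouth. About 140 g.
- ashtray: Loose round steel ashtray, 100 mm across, 26 mm high; not part of the job. Origin at the centre of its underside.
- mug: Loose ceramic mug with a handle (on its +y side), 72 mm across, 85 mm high; not part of the job. Origin at the centre of its underside.
- die1: Loose green acrylic die, 22 mm cube; not part of the job. Origin at the centre of its underside.
- die2: Loose green acrylic die like die1, beside it; not part of the job.

How it is judged:
By the outcome, as a careful person would: the job done as asked, in the order asked, and still so for the second after the job is handed in, with the robot touching nothing.
Of tile1, tile2, tile3, tile4, tile5, tile6 only 3 to 6 are there at a start; the rules pass over those that are not, and their reading is None.
Of cup1, cup2, cup3, cup4, cup5 only 3 to 5 are there at a start; the rules pass over those that are not, and their reading is None.
At some moment in a run one of tile1, tile2, tile3, tile4, tile5, tile6 may be knocked a few centimetres aside while the robot is not near it.
It also fails if it takes over 210 s, if anything falls off the work surface, if the arm or the gripper's body presses on something with over 40 N, if the wrist force passes 120 N, or if a joint passes its speed limit or range.

### The arm

A 6-joint arm with a two-finger parallel gripper is mounted at the origin on the work surface. World frame = base frame: x ahead of the robot, y to its left, z up, the work surface at z = 0. Lengths are in m, angles in degrees, forces in N, time in s.
With the tool pointing down it reaches from about 0.25 to 0.725 m from the base axis. Payload 9.7 kg.
Tool frame: the origin (TCP) lies midway between the tips of the shut fingers; the grasp point (between the pads) lies bot.grasp_offset behind it (bot.grasp_offset is the distance from the TCP to the grasp point, in m); x points along the fingers, y is the direction in which the jaws open and shut, and the axes are right-handed (so a half turn about x gives the same grasp; the last joint's range is limited). The gripper opens to 85 mm and grips with 20 to 120 N. Pads are 22 mm wide; open, the fingers measure 114 mm over their backs; the gripper's body (76 mm by 85 mm) begins 54 mm behind the grasp point. The pads swing forward as they close: fully open they stand 13 mm farther back than shut.
Start: joints at [72.078, 4.979, 10.078, 95.1, 0, 90], TCP at [0.169, 0.523, 0.231] pointing down, gripper open.
Joint ranges: [-179.16, 179.16], [-48.56, 103.87], [-65.8, 70.77], [-126.05, 130.52], [-82.76, 87.17], [-180, 180]. Speed limits (degrees/s): [127.2, 127.2, 147.25, 180, 180, 180].

### API

Orientations are given as [roll, pitch, yaw] about the fixed x, y, z axes, in that order (R = Rz(yaw) Ry(pitch) Rx(roll)).
In Python, from workcell import status, camera, bot gives the robot as it stands.
- The arm moves only by the shell command python3 -m jog 'ROWS' [OPENING] [FORCE]. ROWS is text: rows parted by semicolons, each of 4 numbers parted by spaces: the shift along the tool's x, y, z in mm, then the turn about the tool's x in degrees. A call has exactly 8 rows; each row is the pose to reach, as a shift and turn from the pose commanded when the call began, along the tool's axes at that moment; what a row does not reach only later rows make up. A row lasts 1/8 s, in which the tool goes at most 62.5 mm and 10.7 degrees, less where a joint would pass 70% of its speed; a pose out of reach is approached as far as the arm can. A call with a gripper value outside its range is refused whole. OPENING is the opening, from 0 (shut) to 1 (fully open), set as the call begins (- or left out, the last holds). The fingers move at their own pace and stop on an object; FORCE is the grip in N (left out, the last holds). Time passes only in rows, so rows that repeat a pose let the fingers close, or fill a call up. It gives the time, the measured TCP pose, the force and the opening at its end, in the units of the state.
- status.get_obs(): the state, without advancing time (a new reading comes with each control period).
- camera(name): name is "scene" or "top" or "wrist"; returns a dict with "color" (384x512x3 uint8, red, green, blue), "vfov" (degrees; the focal length in pixels is half the picture's height over the tangent of half this angle, whatever the lens; pixels are square), "cx", "cy" (the principal point, pixels), "D" ([k1, k2, p1, p2, k3] as OpenCV has them; the pictures are not rectified), "rvec" (rotation vector, rad) and "tvec" (3), from world to camera coordinates, as OpenCV has them. Camera axes: x right, y down, z forward; pixel columns grow to the right and rows downward; lengths in m; the calibration is good to about 2 mm. A picture is of the moment at which its call begins. There is no depth.
- bot.job_done(): hands the job in, once; it reports no verdict.
The state is a dict: "time": time; "q": joint angles; "qd": joint speeds; "joint_efforts": joint torques, N m; "ee_pos": TCP position; "tcp_rot": TCP orientation; "wrist_force": force on the tool from outside, world axes, zero at the start; "torque": the same for the moment, N m; "opening": finger opening in m.
Only numpy, scipy, OpenCV 4.12 (cv2) and the standard library are available. Lean on these libraries where they do the work, as an engineer would, in place of code of your own. Each camera call takes 0.05 s, during which the arm holds its last target. There are 200 camera calls.

## Working session

There is one attempt and no reset: what is moved stays moved. The work goes in short steps, Python scripts to look and compute and a shell command to move; the robot and the scene stay as the last step left them, time stands still between calls to the robot, and variables do not carry over. Pictures are saved under pics/ and viewed, about 12 in all and at most 16, crops included, and the job is handed in when it is done.

```bash
ls; mkdir -p pics; python3 - <<'E'
from workcell import status,camera,bot
import cv2
o=status.get_obs();print(o,bot.grasp_offset)
for n in("scene","top"):
    c=camera(n);cv2.imwrite(f"pics/{n}0.png",c["color"][...,::-1]);print(n,c["vfov"],c["cx"],c["cy"],c["D"],c["rvec"],c["tvec"])
E
```

```text
pics
{'time': 0.0, 'q': array([7.20767018e+01, 5.01145587e+00, 1.00345383e+01, 9.50995673e+01,
       7.29736598e-04, 9.00010615e+01]), 'qd': array([-0.04863409,  0.05251927, -0.05826143,  0.00943506,  0.0293754 ,
        0.03239413]), 'joint_efforts': array([-8.31608450e-04, -5.20386171e+01,  4.64805257e+01,  1.62239769e-02,
        1.28863767e-04,  8.37078460e-06]), 'ee_pos': array([0.16918516, 0.52309181, 0.23058041]), 'tcp_rot': array([ -90.54557675,   89.92351169, -108.46993695]), 'wrist_force': array([-0.08716006, -1.11914206, -0.37438782]), 'torque': array([ 0.03072614,  0.01290807, -0.00213707]), 'opening': 0.08527333628670107} 0.0187
scene 44.477943419482685 264.59589416577705 192.82235129576807 [-0.11256012  0.          0.          0.          0.        ] [ 1.75432686  1.62344871 -0.78467478] [ 0.01150087 -0.31572865  1.65979491]
top 51.2052686893041 260.3335792876751 191.86664388939482 [-0.01880781  0.          0.          0.          0.        ] [ 2.10183128 -2.15252926  0.20379392] [-0.03791445  0.53027355  0.9002001 ]
```

View pics/top0.png

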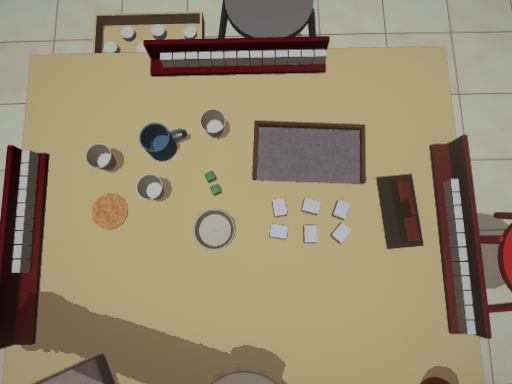

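View pics/scene0.png

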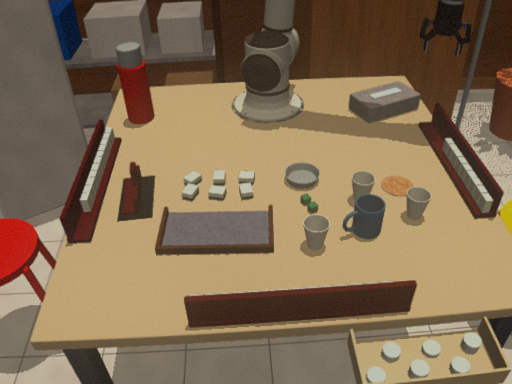

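```bash
cat > h.py <<'E'
import numpy as np,cv2
from workcell import status,camera,bot
def K(c):
    h=c["color"].shape[0];f=h/2/np.tan(np.radians(c["vfov"]/2));return np.array([[f,0,c["cx"]],[0,f,c["cy"]],[0,0,1.]])
def ray(c,p):
    u=cv2.undistortPoints(np.float64(p).reshape(-1,1,2),K(c),np.float64(c["D"])).reshape(-1,2)
    R=cv2.Rodrigues(np.float64(c["rvec"]))[0];o=-R.T@np.ravel(c["tvec"]);d=np.c_[u,np.ones(len(u))]@R;return o,d
def onz(c,p,z):
    o,d=ray(c,p);return (o+d*((z-o[2])/d[:,2:]))[:,:2]
def proj(c,P):
    return cv2.projectPoints(np.float64(P).reshape(-1,1,3),np.float64(c["rvec"]),np.float64(c["tvec"]),K(c),np.float64(c["D"]))[0].reshape(-1,2)
def save(c,n,box=None,s=1):
    im=c["color"][...,::-1]
    if box: x0,y0,x1,y1=box;im=im[y0:y1,x0:x1]
    cv2.imwrite(f"pics/{n}.png",cv2.resize(im,None,fx=s,fy=s,interpolation=cv2.INTER_CUBIC))
def blobs(c,m,z,amin=40):
    m=m.astype(np.uint8)
    cs=cv2.findContours(m,cv2.RETR_EXTERNAL,cv2.CHAIN_APPROX_NONE)[0];out=[]
    for k in cs:
        a=cv2.contourArea(k)
        if a<amin: continue
        w=onz(c,k.reshape(-1,2),z);(x,y),(a1,a2),t=cv2.minAreaRect(np.float32(w*1000))
        if a1<a2:a1,a2,t=a2,a1,t+90
        out.append((a,k.reshape(-1,2).mean(0).round(0),round(x),round(y),round(a1),round(a2),round(t)))
    return out
def hsv(c): return cv2.cvtColor(c["color"],cv2.COLOR_RGB2HSV)
E
python3 - <<'E'
from h import *
c=camera("top");h=hsv(c);H,S,V=[h[...,i].astype(int) for i in range(3)]
print("cam",ray(c,[[0,0]])[0])
print("tiles");[print(*b) for b in blobs(c,(S<60)&(V>150),.024) if 0<b[2]<800]
print("dark");[print(*b) for b in blobs(c,(V<75),.003,100)]
print("maroon");[print(*b) for b in blobs(c,((H<10)|(H>170))&(S>150)&(V<150),.1)]
print("orange");[print(*b) for b in blobs(c,(H<18)&(H>5)&(S>140)&(V>150),.003)]
save(c,"crop1",(70,85,440,265),2.1)
E
```

```text
cam [ 0.35481799 -0.04258786  0.98248573]
tiles
81.0 [  1. 366.] 146 545 74 9 5
303.0 [486. 360.] 132 -554 100 19 179
79.0 [471. 327.] 204 -529 29 17 1
1363.0 [501. 346.] 159 -592 160 52 173
77.5 [469. 312.] 239 -529 27 17 180
75.0 [467. 297.] 273 -529 27 17 178
332.5 [498. 295.] 278 -604 59 40 95
80.5 [466. 283.] 306 -528 30 17 178
77.5 [464. 268.] 339 -528 28 17 180
69.0 [ 16. 266.] 370 532 26 17 179
78.5 [462. 254.] 372 -529 29 17 174
73.5 [ 17. 251.] 404 532 28 17 179
82.0 [461. 239.] 408 -529 29 19 179
73.0 [ 18. 237.] 438 532 29 17 179
194.0 [310. 233.] 430 -168 41 31 179
199.0 [278. 231.] 439 -91 42 31 81
204.5 [342. 232.] 431 -243 42 32 139
78.0 [459. 225.] 441 -529 30 17 174
72.0 [ 19. 223.] 471 532 29 17 179
731.5 [215. 230.] 445 61 74 73 58
75.5 [458. 212.] 474 -529 27 19 179
74.0 [ 20. 209.] 505 532 29 17 179
190.5 [342. 208.] 489 -247 41 31 158
187.0 [311. 205.] 498 -173 40 31 74
187.0 [279. 206.] 498 -96 41 31 8
73.0 [456. 198.] 508 -529 30 19 180
67.0 [ 22. 196.] 539 532 27 17 179
165.0 [153. 190.] 546 211 39 34 134
74.0 [455. 184.] 541 -529 28 19 179
61.0 [ 23. 182.] 
[... 310 characters left out ...]
0 [ 84. 369.] 136 373 160 63 85
165.0 [503. 255.] 371 -641 149 34 171
2414.0 [399. 211.] 483 -393 177 89 4
240.0 [440. 239.] 419 -489 455 7 0
4864.5 [ 25. 236.] 428 533 489 100 0
1830.5 [469. 236.] 425 -555 494 40 1
283.5 [165. 148.] 655 188 74 53 132
317.5 [153. 135.] 694 222 68 51 127
250.0 [323. 136.] 637 -179 269 145 86
277.5 [238.  73.] 860 1 457 8 90
1440.0 [235.  46.] 931 4 494 46 91
930.0 [138.  24.] 982 245 276 108 90
171.0 [305.  27.] 982 -187 113 58 137
237.5 [231.  25.] 1017 3 115 97 179
maroon
100.0 [435. 381.] 114 -403 59 12 88
61.5 [500. 309.] 252 -558 49 8 88
291.0 [500. 255.] 350 -561 117 60 179
3465.0 [ 19. 244.] 424 482 433 96 180
3189.5 [236.  56.] 854 -1 446 94 90
orange
```

View pics/crop1.png

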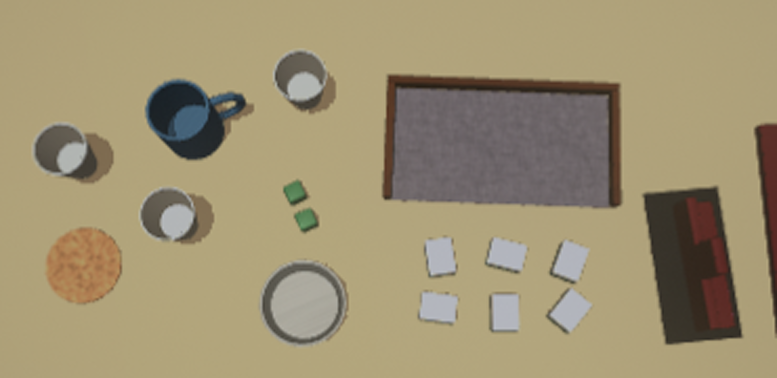

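```bash
python3 - <<'E'
from h import *
t=camera("top");s=camera("scene")
a=cv2.resize(t["color"][165:255,365:435,::-1],None,fx=5.5,fy=5.5,interpolation=cv2.INTER_CUBIC)
b=cv2.resize(s["color"][150:230,100:170,::-1],None,fx=5.5,fy=5.5,interpolation=cv2.INTER_CUBIC)
b=cv2.copyMakeBorder(b,0,a.shape[0]-b.shape[0],0,0,0)
cv2.imwrite("pics/push1.png",np.hstack([a,b]))
px=lambda u,v:(70+u/2.1,85+v/2.1)
print("tray mouth inner corners",onz(t,[px(394,200),px(611,206)],.022),"back outer",onz(t,[px(389,76),px(620,85)],.022))
print("coaster",onz(t,[px(84,265)],.003))
print("cup rims",onz(t,[px(61,149.5),px(168,214.5),px(301,76.5)],.072))
print("ash",onz(t,[px(304,302)],.026),"mug",onz(t,[px(178,109)],.085),"dice",onz(t,[px(294,190),px(306,219)],.022))
E
```

```text
tray mouth inner corners [[ 0.56346418 -0.04482006]
 [ 0.55041133 -0.29817187]] back outer [[ 0.71598521 -0.04230897]
 [ 0.69853475 -0.31962282]]
coaster [[0.49806483 0.32110007]]
cup rims [[0.6193094  0.32725765]
 [0.54209707 0.20502101]
 [0.69890445 0.05786476]]
ash [[0.44641997 0.06019351]] mug [[0.659141   0.19358493]] dice [[0.57816802 0.0718742 ]
 [0.54327163 0.05796302]]
```

View pics/push1.png

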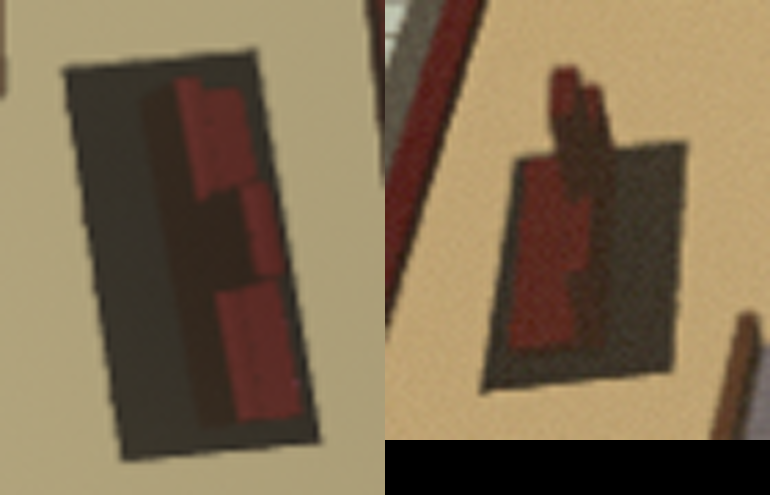

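```bash
cat >> h.py <<'E'
def toolR():
    from scipy.spatial.transform import Rotation as Ro
    return Ro.from_euler("xyz",status.get_obs()["tcp_rot"],degrees=True).as_matrix()
def go(x,y,z,jaw=None,tilt=True):
    """shift rows (mm) & turn (deg) to bring TCP to x,y,z with jaw axis at heading jaw (mod 180)"""
    o=status.get_obs();R=toolR();d=R.T@(np.array([x,y,z])-o["ee_pos"])*1000
    h=np.degrees(np.arctan2(R[1,1],R[0,1]));t=0
    if jaw is not None:
        t=-(((jaw-h)+90)%180-90)   # turn about tool x (pointing down)
    print("jaw now %.1f"%h,"q6 %.1f"%o["q"][5],"row: %.1f %.1f %.1f turn %.1f"%(*d,t),"ee",(o["ee_pos"]*1000).round(1),"z-axis",R[:,2].round(2),"y-axis",R[:,1].round(2),"xax",R[:,0].round(3))
E
python3 - <<'E'
from h import *
t=camera("top");f=lambda L:[(365+u/5.5-.5,165+v/5.5-.5) for u,v in L]
m=onz(t,f([(63,68),(257,50),(320,440),(121,460)]),.003);print("mat",m,m.mean(0))
d=(m[0]+m[1]-m[2]-m[3])/2;print("long dir",np.degrees(np.arctan2(d[1],d[0])),np.hypot(*d))
b=onz(t,f([(177,80),(237,422)]),.053);print("blade front",b,b.mean(0));e=b[0]-b[1];print(np.degrees(np.arctan2(e[1],e[0])),np.hypot(*e))
e/=np.hypot(*e);fr=np.array([-e[1],e[0]]);print("front dir",fr,"origin",b.mean(0)-.006*fr)
g=onz(t,f([(240,180),(265,180),(282,275),(258,285)]),.103);print("grip",g)
go(.483,-.4,.231,90)
E
```

```text
mat [[ 0.56937134 -0.34216207]
 [ 0.57576829 -0.4320852 ]
 [ 0.39799074 -0.44369765]
 [ 0.39150631 -0.35427302]] [ 0.48365917 -0.39305449]
long dir 3.8163027199980717 0.17821647583985922
blade front [[ 0.55196728 -0.37606157]
 [ 0.40421605 -0.38874355]] [ 0.47809166 -0.38240256]
4.905860586565597 0.14829449825775656
front dir [-0.08551884  0.99633655] origin [ 0.47860477 -0.38838058]
grip [[ 0.49922607 -0.38026481]
 [ 0.49898345 -0.39049897]
 [ 0.45998979 -0.39375381]
 [ 0.45617787 -0.38362664]]
jaw now 72.1 q6 90.0 row: 0.4 -781.9 582.7 turn -17.9 ee [169.2 523.2 231. ] z-axis [ 0.95 -0.31 -0.  ] y-axis [ 0.31  0.95 -0.  ] xax [-0. -0. -1.]
```

```bash
python3 -m jog '0 -40 30 0;0 -90 67 0;0 -140 104 0;0 -190 142 0;0 -240 179 0;0 -290 216 0;0 -340 253 0;0 -390 290 0' 1 40
python3 -m jog '0 -50 37 -2;0 -100 75 -5;0 -150 112 -8;0 -200 149 -11;0 -250 186 -14;0 -300 224 -17;0 -345 258 -20;0 -385 288 -23' 
python3 -c "
from h import *
go(.48,-.4,.231,94.5);print(status.get_obs()['q'])
c=camera('wrist');save(c,'w1');print(c['rvec'],c['tvec'])"
```

```text
time: 1.3
ee_pos: [0.3253, 0.0611, 0.2315]
tcp_rot: [28.8, 89.9, 10.9]
wrist_force: [1.5, 1.6, -0.6]
opening: 0.0853
time: 2.3
ee_pos: [0.481, -0.3941, 0.2308]
tcp_rot: [129.7, 90.0, 134.8]
wrist_force: [-0.5, 0.3, 0.2]
opening: 0.0857
jaw now 95.1 q6 -44.5 row: -0.2 -5.8 -1.5 turn 0.6 ee [ 481.  -394.1  230.8] z-axis [ 1.    0.09 -0.  ] y-axis [-0.09  1.    0.  ] xax [-0.  0. -1.]
[-3.93307896e+01  1.52570164e+01  2.17831764e+01  9.65388574e+01
  1.29983706e-03 -4.44688518e+01]
[-1.96123864 -2.14724169 -0.34211141] [ 0.4347848  -0.46153717  0.24000386]
```

View pics/w1.png

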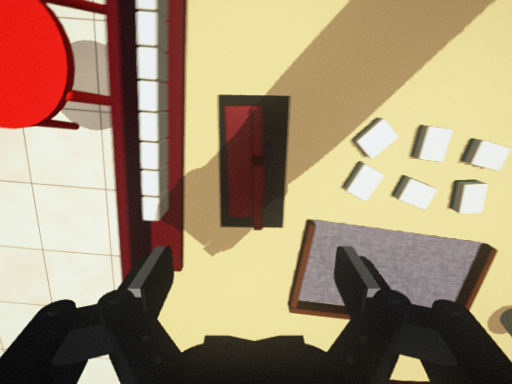

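```bash
python3 - <<'E'
from h import *
c=camera("wrist");h=hsv(c);H,S,V=[h[...,i].astype(int) for i in range(3)]
im=c["color"][85:240,205:300,::-1]
cv2.imwrite("pics/w1c.png",cv2.resize(im,None,fx=3.8,fy=3.8,interpolation=cv2.INTER_CUBIC))
m=onz(c,[(219,96),(289,96),(282,227),(221,226)],.003);print("mat",m,m.mean(0))
print(onz(c,[(251,107),(252,229),(264,107),(263,229)],.053))
b=[x for x in blobs(c,(S<70)&(V>170),.024,200) if x[3]>-300];[print(*x) for x in b]
E
```

```text
mat [[ 0.40012316 -0.44741859]
 [ 0.39226168 -0.3616078 ]
 [ 0.5681414  -0.34873963]
 [ 0.57451242 -0.4351235 ]] [ 0.48375967 -0.39822238]
[[ 0.40863252 -0.40665682]
 [ 0.55160362 -0.39272839]
 [ 0.40735561 -0.39275209]
 [ 0.55036939 -0.37926267]]
661.5 [479. 199.] 496 -97 42 33 7
708.0 [424. 195.] 497 -173 43 32 74
761.5 [371. 183.] 488 -246 42 33 157
713.5 [496. 157.] 438 -93 43 32 81
817.0 [442. 144.] 431 -169 42 33 178
864.0 [384. 139.] 431 -243 42 33 139
```

View pics/w1c.png

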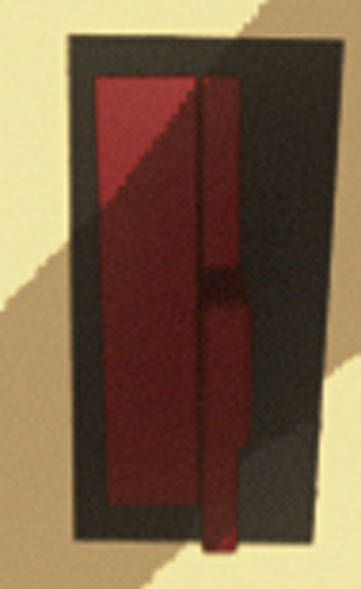

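```bash
python3 - <<'E'
from h import *
c=camera("wrist");f=lambda L:[(205+(u+.5)/3.8-.5,85+(v+.5)/3.8-.5) for u,v in L]
print(ray(c,[(0,0)])[0])
for n,z,L in(("mat",.003,[(70,38),(343,42),(313,543),(75,540)]),("blade",.053,[(202,78),(241,78),(237,550),(203,551)]),("grip",.103,[(203,305),(250,305),(248,447),(203,447)])):
    m=onz(c,f(L),z);d=(m[2]+m[3]-m[0]-m[1])/2;w=(m[1]+m[2]-m[0]-m[3])/2;print(n,m.mean(0),np.degrees(np.arctan2(d[1],d[0])),np.hypot(*d),np.hypot(*w))
E
```

```text
[ 0.40218309 -0.4015891   0.36932577]
mat [ 0.48228047 -0.38921559] 3.85966876295048 0.17758712679537575 0.08872378893201607
blade [ 0.47747708 -0.38401086] 5.424086009557734 0.14625937377482992 0.011009636541140937
grip [ 0.4779075  -0.38421592] 5.305784462591485 0.038158051192229966 0.01188201273418714
```

```bash
python3 -c "
from h import *
go(.478,-.3865,.066,95.1)"
```

```text
jaw now 95.0 q6 -44.3 row: 163.0 7.1 -1.7 turn -0.1 ee [ 480.7 -393.7  229. ] z-axis [ 1.    0.09 -0.  ] y-axis [-0.09  1.    0.  ] xax [-0.002  0.002 -1.   ]
```

```bash
python3 -m jog '0 7 -2 0;30 7 -2 0;60 7 -2 0;90 7 -2 0;115 7 -2 0;140 7 -2 0;155 7 -2 0;164 7 -2 0' 1 40
python3 -m jog '0 0 0 0;0 0 0 0;0 0 0 0;0 0 0 0;0 0 0 0;0 0 0 0;0 0 0 0;0 0 0 0' 0 60
python3 -c "
from h import *
c=camera('wrist');save(c,'w2');go(.48,-.38,.066,94)"
```

```text
time: 3.45
ee_pos: [0.4781, -0.3843, 0.0676]
tcp_rot: [-38.9, 90.0, -33.7]
wrist_force: [-0.1, -0.4, 0.3]
opening: 0.0854
time: 4.45
ee_pos: [0.4784, -0.3856, 0.0678]
tcp_rot: [-57.4, 89.9, -52.3]
wrist_force: [0.9, -2.0, 5.3]
opening: 0.013
jaw now 95.1 q6 -43.9 row: 1.8 5.4 2.1 turn 1.1 ee [ 478.4 -385.6   67.8] z-axis [1.   0.09 0.  ] y-axis [-0.09  1.   -0.  ] xax [ 0.001 -0.001 -1.   ]
```

View pics/w2.png

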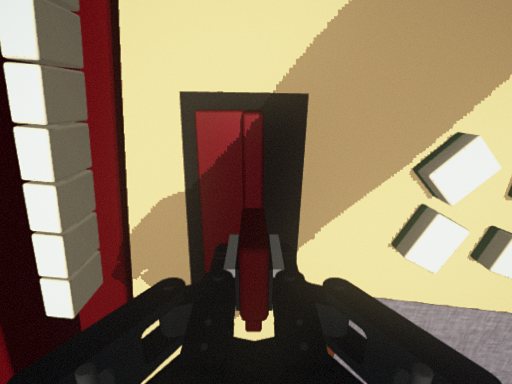

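```bash
python3 -m jog '-5 0 0 0;-20 0 0 0;-40 0 0 0;-60 0 0 0;-80 0 0 0;-95 0 0 0;-100 0 0 0;-100 0 0 0' 0 60
python3 -c "
from h import *
print(status.get_obs()['opening']);go(.387,-.1246,.168,-3)"
```

```text
time: 5.5
ee_pos: [0.4781, -0.3851, 0.1672]
tcp_rot: [134.4, 90.0, 139.5]
wrist_force: [0.3, -0.5, -3.1]
opening: 0.0132
0.013248754128967777
jaw now 95.1 q6 -43.9 row: -0.8 267.6 -67.7 turn -81.9 ee [ 478.1 -385.1  167.2] z-axis [ 1.    0.09 -0.  ] y-axis [-0.09  1.    0.  ] xax [-0.  0. -1.]
```

```bash
python3 -m jog '0 20 -5 0;0 60 -15 8;0 100 -25 18;0 140 -35 28;0 180 -45 38;0 220 -56 48;0 250 -64 58;0 267 -68 66' 
python3 -m jog '0 0 0 8;0 0 0 16;0 0 0 24;0 0 0 32;0 0 0 32;0 0 0 32;0 0 0 32;0 0 0 32' 
python3 -c "
from h import *
go(.387,-.1246,.067,-3);c=camera('wrist');save(c,'w3')"
```

```text
time: 6.5
ee_pos: [0.3858, -0.1239, 0.1667]
tcp_rot: [-145.5, 90.0, 153.3]
wrist_force: [1.1, 0.0, -2.2]
opening: 0.0133
time: 7.5
ee_pos: [0.3867, -0.1252, 0.1672]
tcp_rot: [-111.5, 90.0, 155.7]
wrist_force: [-0.3, 0.3, -1.3]
opening: 0.013
jaw now -2.9 q6 74.9 row: 100.2 0.2 -0.6 turn 0.1 ee [ 386.7 -125.2  167.2] z-axis [-0.05 -1.   -0.  ] y-axis [ 1.   -0.05 -0.  ] xax [-0.  0. -1.]
```

View pics/w3.png

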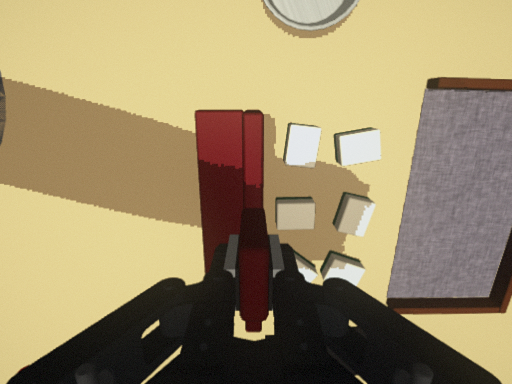

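```bash
python3 - <<'E'
from h import *
c=camera("wrist");h=hsv(c);H,S,V=[h[...,i].astype(int) for i in range(3)]
print("mouth",onz(c,[(428,86),(388,303)],.022))
for x in blobs(c,(S<70)&(V>150),.024,200): print(*x)
E
python3 -m jog '20 0 0 0;40 0 0 0;60 0 0 0;78 0 0 0;90 0 0 0;98 0 0 0;100 0 0 0;100 0 0 0'
```

```text
mouth [[ 0.55946149 -0.03791937]
 [ 0.54578087 -0.28954265]]
557.0 [344. 272.] 488 -242 43 29 160
890.5 [296. 216.] 431 -166 40 31 179
910.0 [357. 217.] 497 -171 42 31 74
1206.5 [360. 147.] 496 -94 42 32 7
1202.5 [303. 145.] 438 -90 41 31 81
1126.0 [307.   8.] 442 29 62 18 178
374.5 [310.  18.] 445 26 83 24 178
time: 8.6
ee_pos: [0.3869, -0.1253, 0.0676]
tcp_rot: [74.2, 90.0, -18.7]
wrist_force: [-0.5, -0.5, -1.9]
opening: 0.0133
```

```bash
python3 -m jog '1 8 0 0;1 20 0 0;1 33 0 0;1 46 0 0;1 59 0 0;1 72 0 0;1 85 0 0;1 96 0 0'
python3 -m jog '0 12 0 0;0 24 0 0;0 36 0 0;0 48 0 0;0 60 0 0;0 72 0 0;0 84 0 0;0 94 0 0'
python3 -m jog '0 1 0 0;0 1 0 0;0 -15 0 0;0 -40 0 0;0 -70 0 0;0 -110 0 0;0 -150 0 0;0 -190 0 0'
python3 - <<'E'
from h import *
go(.381,-.21,.067,-3)
c=camera("wrist");save(c,'w4');c=camera("top");save(c,'t4',(230,110,430,260),4)
E
```

```text
time: 9.6
ee_pos: [0.4835, -0.1301, 0.0662]
tcp_rot: [-134.9, 90.0, 132.2]
wrist_force: [-2.2, -0.4, -1.3]
opening: 0.0131
time: 10.6
ee_pos: [0.5773, -0.1349, 0.0662]
tcp_rot: [-112.6, 90.0, 154.5]
wrist_force: [-1.8, -0.6, -2.3]
opening: 0.0133
time: 11.6
ee_pos: [0.3853, -0.1251, 0.0664]
tcp_rot: [71.8, 90.0, -21.2]
wrist_force: [-0.3, -0.1, -2.1]
opening: 0.0133
jaw now -2.9 q6 74.9 row: -0.6 0.0 85.0 turn 0.1 ee [ 385.3 -125.1   66.4] z-axis [-0.05 -1.    0.  ] y-axis [ 1.   -0.05  0.  ] xax [ 0.001 -0.    -1.   ]
```

View pics/w4.png

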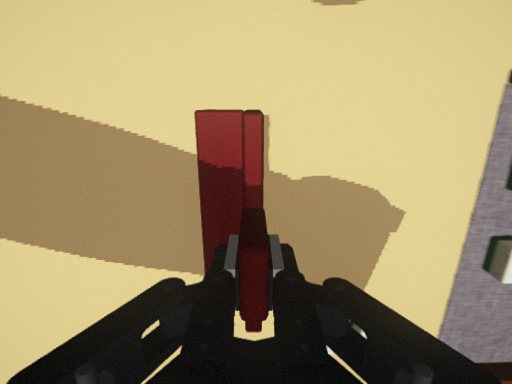

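```bash
python3 - <<'E'
from h import *
c=camera("top");h=hsv(c);H,S,V=[h[...,i].astype(int) for i in range(3)]
for x in blobs(c,(S<60)&(V>140),.024,60): 
    if 380<x[2]<720 and -350<x[3]<150: print(*x)
E
```

```text
1303.0 [214. 229.] 445 63 98 98 89
378.5 [310. 156.] 619 -176 72 40 177
378.0 [280. 157.] 623 -100 72 42 178
```

View pics/t4.png

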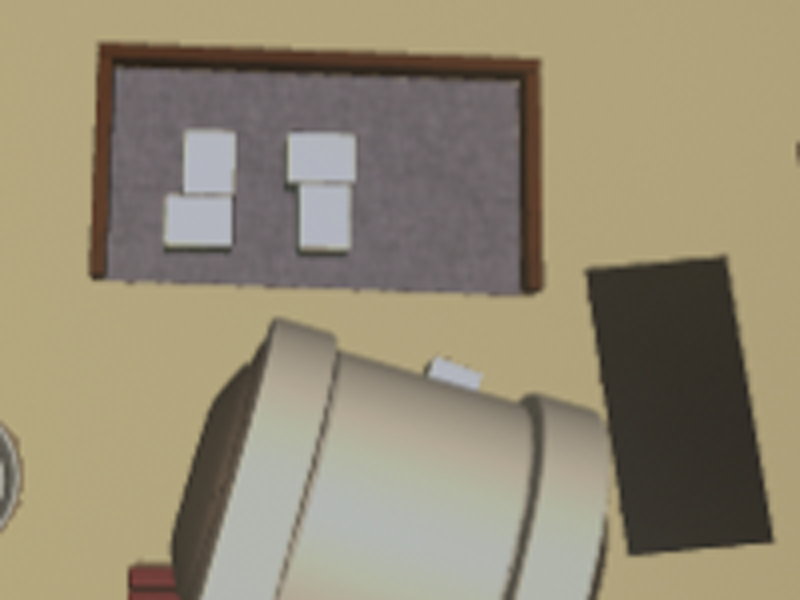

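```bash
python3 -m jog '0 0 12 0;0 0 30 0;0 0 50 0;0 0 66 0;0 0 77 0;0 0 80 0;0 0 80 0;0 0 80 0'
python3 - <<'E'
from h import *
c=camera("wrist");save(c,'w5');h=hsv(c);H,S,V=[h[...,i].astype(int) for i in range(3)]
for x in blobs(c,(S<70)&(V>150),.024,200): print(*x)
go(.381,-.21,.067,-3)
E
```

```text
time: 12.75
ee_pos: [0.3827, -0.2048, 0.0663]
tcp_rot: [154.3, 90.0, 61.4]
wrist_force: [0.7, 1.0, -2.3]
opening: 0.0133
1841.5 [395. 262.] 488 -244 41 31 157
1669.0 [322. 260.] 431 -240 40 31 139
jaw now -2.9 q6 64.7 row: -0.7 -1.4 5.3 turn 0.1 ee [ 382.7 -204.7   66.3] z-axis [-0.05 -1.   -0.  ] y-axis [ 1.   -0.05  0.  ] xax [ 0.  0. -1.]
```

View pics/w5.png

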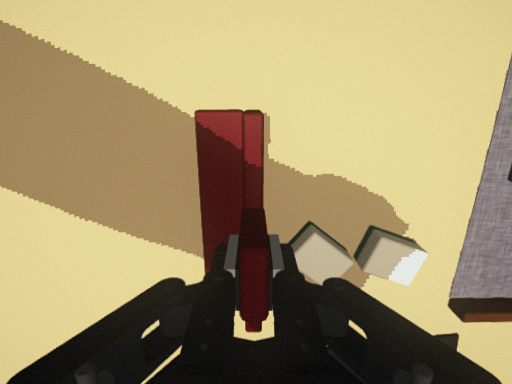

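```bash
python3 -m jog '0 8 -3 0;0 20 -3 0;0 33 -3 0;0 46 -3 0;0 59 -3 0;0 72 -3 0;0 85 -3 0;0 97 -3 0'
python3 -m jog '0 12 0 0;0 24 0 0;0 36 0 0;0 48 0 0;0 60 0 0;0 72 0 0;0 84 0 0;0 95 0 0'
python3 -m jog '0 1 0 0;0 1 0 0;0 -15 0 0;0 -40 0 0;0 -70 0 0;0 -110 0 0;0 -150 0 0;0 -190 0 0'
python3 - <<'E'
from h import *
c=camera("top");save(c,'t6',(230,110,430,260),4)
h=hsv(c);H,S,V=[h[...,i].astype(int) for i in range(3)]
for x in blobs(c,(S<60)&(V>140),.024,60): 
    if 380<x[2]<720 and -350<x[3]<150: print(*x)
go(.4825,-.383,.167,93.8)
E
```

```text
time: 13.8
ee_pos: [0.4806, -0.2071, 0.0662]
tcp_rot: [-133.9, 90.0, 133.2]
wrist_force: [-1.4, -0.2, -0.8]
opening: 0.0133
time: 14.8
ee_pos: [0.5753, -0.2119, 0.0662]
tcp_rot: [-72.0, 90.0, -165.0]
wrist_force: [-2.7, -0.3, -0.4]
opening: 0.013
time: 15.8
ee_pos: [0.3833, -0.202, 0.0664]
tcp_rot: [66.5, 90.0, -26.5]
wrist_force: [-0.3, 0.3, -1.6]
opening: 0.0134
1301.0 [214. 229.] 445 63 98 98 89
379.0 [310. 156.] 622 -176 72 40 177
378.0 [280. 157.] 623 -100 72 42 178
348.5 [334. 153.] 628 -235 96 43 9
jaw now -3.0 q6 65.0 row: -101.3 112.1 176.1 turn 83.2 ee [ 379.3 -201.3   66.1] z-axis [-0.05 -1.   -0.  ] y-axis [ 1.   -0.05 -0.  ] xax [-0.003  0.001 -1.   ]
```

View pics/t6.png

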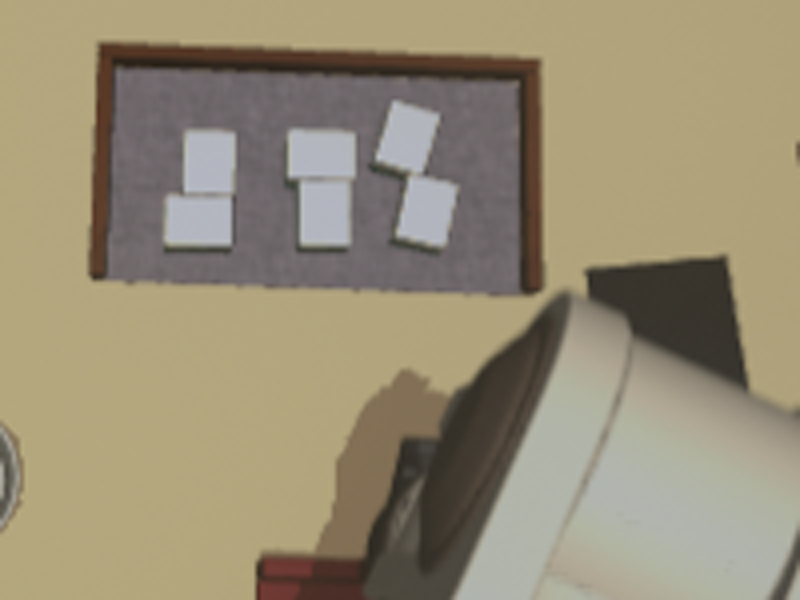

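```bash
python3 -m jog '-20 0 0 0;-50 0 0 0;-80 0 10 -6;-100 20 40 -14;-100 45 75 -23;-100 75 115 -33;-100 100 155 -43;-100 112 176 -53'
python3 -m jog '0 0 0 -8;0 0 0 -17;0 0 0 -26;0 0 0 -35;0 0 0 -43;0 0 0 -44;0 0 0 -44;0 0 0 -44' 
python3 -c "
from h import *
go(.4825,-.383,.069,93.8)
c=camera('wrist');h=hsv(c);V=h[...,2].astype(int);S=h[...,1].astype(int)
save(c,'w7')
t=camera('top')
h=hsv(t);H,S,V=[h[...,i].astype(int) for i in range(3)]
for x in blobs(t,(S<60)&(V>140),.024,60): 
    if 380<x[2]<720 and -350<x[3]<150: print(*x)
"
```

```text
time: 16.85
ee_pos: [0.4881, -0.3854, 0.1657]
tcp_rot: [-167.3, 90.0, 153.1]
wrist_force: [0.0, 0.4, -1.7]
opening: 0.0131
time: 17.85
ee_pos: [0.4876, -0.3837, 0.1663]
tcp_rot: [126.9, 90.0, 130.9]
wrist_force: [0.5, 0.4, -3.1]
opening: 0.0129
jaw now 94.0 q6 -42.2 row: 97.3 1.0 -5.1 turn 0.2 ee [ 487.6 -383.7  166.3] z-axis [ 1.    0.07 -0.  ] y-axis [-0.07  1.    0.  ] xax [-0.  0. -1.]
1306.0 [214. 229.] 447 63 99 98 134
382.0 [310. 156.] 622 -176 72 40 177
379.5 [280. 157.] 623 -100 72 42 178
365.5 [334. 153.] 628 -236 96 44 11
```

View pics/w7.png

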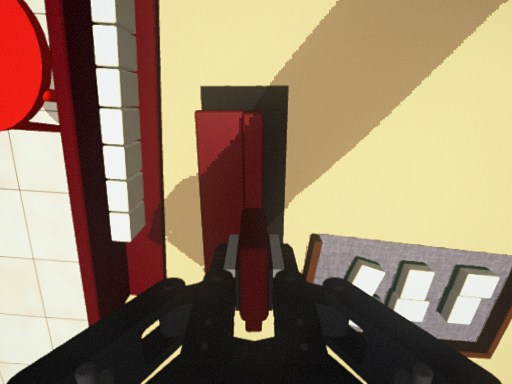

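```bash
python3 -m jog '0 1 -5 0;25 1 -5 0;50 1 -5 0;70 1 -5 0;84 1 -5 0;92 1 -5 0;96 1 -5 0;98 1 -5 0'
python3 -c "
from h import *
go(.4825,-.383,.068,93.8)"
```

```text
time: 18.95
ee_pos: [0.4828, -0.3832, 0.0687]
tcp_rot: [-43.9, 90.0, -39.9]
wrist_force: [0.9, 0.1, -2.1]
opening: 0.013
jaw now 94.1 q6 -42.5 row: 0.7 0.2 -0.3 turn 0.3 ee [ 482.8 -383.2   68.7] z-axis [1.   0.07 0.  ] y-axis [-0.07  1.   -0.  ] xax [ 0.001 -0.    -1.   ]
```

```bash
python3 -m jog '0.5 0 0 0;1 0 0 0;1 0 0 0;1.5 0 0 0;1.5 0 0 0;1.5 0 0 0;1.5 0 0 0;1.5 0 0 0'
python3 -m jog '0 0 0 0;0 0 0 0;0 0 0 0;0 0 0 0;0 0 0 0;0 0 0 0;0 0 0 0;0 0 0 0' 0.4
python3 -m jog '-5 0 0 0;-20 0 0 0;-45 0 0 0;-75 0 0 0;-105 0 0 0;-135 0 0 0;-160 0 0 0;-165 0 0 0' 0.7
python3 -c "
from h import *
go(.542,.205,.231,0)
c=camera('wrist');save(c,'w8c',(195,60,315,260),3);t=camera('top');save(t,'t8')
cv2.imwrite('pics/c8.png',np.hstack([cv2.imread('pics/w8c.png'),cv2.resize(t['color'][155:255,365:435,::-1],(420,600),interpolation=cv2.INTER_CUBIC)]))"
```

```text
time: 19.95
ee_pos: [0.4829, -0.3833, 0.0678]
tcp_rot: [-41.3, 89.9, -37.2]
wrist_force: [-1.8, 0.9, 5.4]
opening: 0.013
time: 20.95
ee_pos: [0.4826, -0.3831, 0.0668]
tcp_rot: [-73.3, 90.0, -69.2]
wrist_force: [-0.8, 0.7, -0.4]
opening: 0.0342
time: 21.95
ee_pos: [0.4831, -0.3835, 0.2346]
tcp_rot: [-42.7, 89.8, -38.7]
wrist_force: [-0.1, -1.4, -0.4]
opening: 0.0599
jaw now 94.1 q6 -42.5 row: 2.4 582.8 100.6 turn -85.9 ee [ 483.1 -383.5  234.6] z-axis [1.   0.07 0.  ] y-axis [-0.07  1.   -0.  ] xax [ 0.003 -0.002 -1.   ]
```

View pics/c8.png

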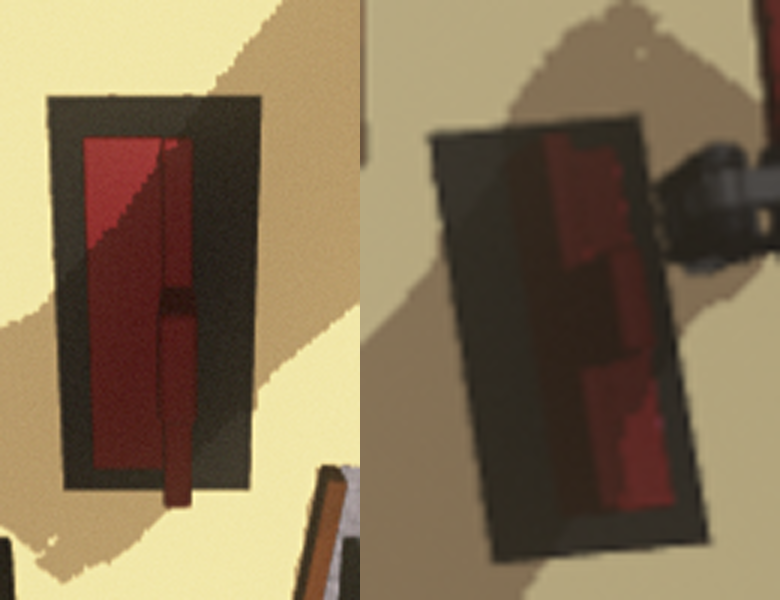

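```bash
python3 - <<'E'
from h import *
c=camera("wrist");f=lambda L:[(195+(u+.5)/3-.5,60+(v+.5)/3-.5) for u,v in L]
R={}
for n,z,L in(("mat",.003,[(48,97),(261,97),(249,489),(65,489)]),("foot",.011,[(84,138),(160,138),(158,468),(95,468)]),("blade",.053,[(162,138),(192,138),(190,505),(163,505)])):
    m=onz(c,f(L),z);d=(m[2]+m[3]-m[0]-m[1])/2;w=(m[1]+m[2]-m[0]-m[3])/2;R[n]=m.mean(0);print(n,m.mean(0),np.degrees(np.arctan2(d[1],d[0])),np.hypot(*d),np.hypot(*w))
a=np.radians(3.9);l=np.array([np.cos(a),np.sin(a)]);fr=np.array([-l[1],l[0]])
for n in("foot","blade"):print(n,(R[n]-R["mat"])@fr*1000,(R[n]-R["mat"])@l*1000)
E
```

```text
mat [ 0.48160578 -0.39171529] 4.048187897584047 0.17654946212932737 0.08794630239222447
foot [ 0.48357481 -0.40512515] 3.8031522058672973 0.14617249230726534 0.030169009450851762
blade [ 0.48109787 -0.38233293] 4.044246997858475 0.14581910735980236 0.011043237189306594
foot -13.512732755613007 1.052391916779066
blade 9.395179564911045 0.13141351404306803
```

```bash
cat >> h.py <<'E'
def rims(c,z,near=None,smax=75,amin=150,r=.031):
    from scipy.optimize import least_squares
    h=hsv(c);m=((h[...,1]<smax)&(h[...,2]>60)).astype(np.uint8);o=ray(c,[(0,0)])[0][:2]
    for k in cv2.findContours(m,cv2.RETR_EXTERNAL,cv2.CHAIN_APPROX_NONE)[0]:
        if cv2.contourArea(k)<amin: continue
        w=onz(c,k.reshape(-1,2),z);c0=w.mean(0)
        if near is not None and np.hypot(*(c0-near))>.03: continue
        if np.ptp(w[:,0])>.12 or np.ptp(w[:,1])>.12: continue
        u=(c0-o)/np.hypot(*(c0-o));s=w[(w-c0)@u>-.005]
        q=least_squares(lambda p:np.hypot(s[:,0]-p[0],s[:,1]-p[1])-p[2],[*c0,r],loss="soft_l1",f_scale=.001)
        print("rim",(q.x*1000).round(1),"rms",(1000*np.std(q.fun)).round(2),"n",len(s),k.reshape(-1,2).mean(0).round())
E
python3 - <<'E'
from h import *
c=camera("top");rims(c,.072)
h=hsv(c);H,S,V=[h[...,i].astype(int) for i in range(3)]
for P in [(100,157),(110,211),(158,140),(90,157),(212,123)]: print(P,h[P[1],P[0]])
for x in blobs(c,(H<17)&(H>3)&(S>125)&(V>120),.003,300): 
    if x[3]>200 and x[3]<450: print(*x)
for x in blobs(c,(S<60)&(V>140),.024,60): 
    if 380<x[2]<720 and -350<x[3]<150: print(*x)
E
```

```text
rim [441.9  58.   47.4] rms 0.68 n 64 [213. 229.]
rim [543.9 206.9  31.5] rms 0.68 n 44 [150. 187.]
rim [621.4 330.1  31.6] rms 0.75 n 46 [100. 157.]
rim [701.9  60.7  31.4] rms 0.6 n 42 [213. 122.]
rim [900.6 315.2  17.6] rms 0.78 n 25 [111.  47.]
rim [941.4 274.2  18. ] rms 0.71 n 25 [128.  33.]
rim [944.2 197.   18. ] rms 0.98 n 26 [158.  31.]
rim [949.   15.8  13.8] rms 5.33 n 29 [232.  31.]
(100, 157) [ 75   5 188]
(110, 211) [ 15 132 174]
(158, 140) [103 108 125]
(90, 157) [18 42 90]
(212, 123) [ 68   5 190]
834.5 [110. 211.] 499 321 86 84 3
1306.0 [214. 229.] 447 63 99 98 134
381.0 [310. 155.] 622 -176 72 40 177
379.5 [280. 157.] 623 -100 72 42 178
362.0 [334. 153.] 628 -236 96 44 11
```

```bash
python3 -m jog '0 20 0 0;0 60 0 0;0 105 5 0;0 150 10 0;0 195 15 0;0 240 20 0;0 270 25 0;0 290 25 0' 1
python3 -m jog '0 30 10 0;0 75 22 0;0 120 34 0;0 165 46 0;0 210 58 0;0 250 68 0;0 280 75 0;0 293 77 0'
python3 -c "
from h import *
c=camera('wrist');save(c,'w9');rims(c,.072,amin=1000)
go(.5439,.2069,.231)"
```

```text
time: 23.15
ee_pos: [0.4865, -0.0905, 0.2306]
tcp_rot: [162.4, 89.9, 166.6]
wrist_force: [-0.2, -0.6, 0.5]
opening: 0.0853
time: 24.15
ee_pos: [0.5425, 0.207, 0.2303]
tcp_rot: [-164.5, 89.9, -160.4]
wrist_force: [-0.2, -0.9, 0.8]
opening: 0.0851
rim [618.8 335.8  25.5] rms 8.56 n 152 [349. 247.]
rim [607.  -37.4  56.1] rms 7.78 n 166 [ 35. 209.]
rim [543.6 208.9  30. ] rms 0.38 n 86 [254. 178.]
rim [449.1  83.   42.1] rms 0.29 n 137 [135.  76.]
jaw now 94.2 q6 16.8 row: -0.6 -0.7 1.3 turn 0.0 ee [542.6 207.5 230.4] z-axis [ 1.    0.07 -0.  ] y-axis [-0.07  1.   -0.  ] xax [-0.002 -0.    -1.   ]
```

View pics/w9.png

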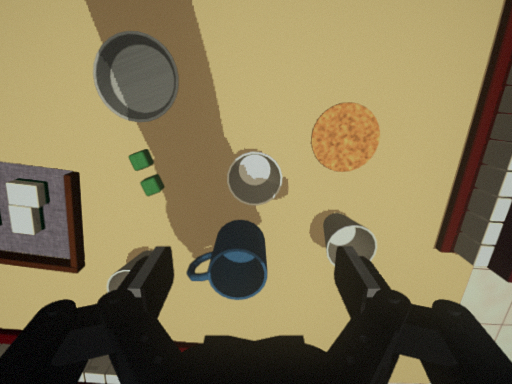

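```bash
python3 -m jog '20 0 1 0;50 0 1 0;80 0 1 0;110 0 1 0;140 0 1 0;165 0 1 0;183 0 1 0;190 0 1 0'
python3 -m jog '0 0 0 0;0 0 0 0;0 0 0 0;0 0 0 0;0 0 0 0;0 0 0 0;0 0 0 0;0 0 0 0' 0 30
python3 -m jog '-3 0 0 0;-10 0 0 0;-22 0 0 0;-34 0 0 0;-44 0 0 0;-50 0 0 0;-50 0 0 0;-50 0 0 0'
python3 -c "
from h import *
c=camera('wrist')
h=hsv(c);H,S,V=[h[...,i].astype(int) for i in range(3)]
for x in blobs(c,(H<17)&(H>3)&(S>125)&(V>120),.003,300):print(*x) 
go(.499,.322,.091,94);save(c,'w10')"
```

```text
time: 25.2
ee_pos: [0.5435, 0.205, 0.0408]
tcp_rot: [-158.5, 89.9, -154.5]
wrist_force: [-0.0, -0.4, 0.1]
opening: 0.0853
time: 26.2
ee_pos: [0.5446, 0.206, 0.0431]
tcp_rot: [10.7, 89.9, 14.7]
wrist_force: [-0.6, -0.6, 6.9]
opening: 0.0591
time: 27.2
ee_pos: [0.5437, 0.2057, 0.0913]
tcp_rot: [-163.6, 90.0, -159.6]
wrist_force: [0.1, -1.1, -2.6]
opening: 0.059
6666.0 [391. 157.] 499 323 88 86 15
jaw now 94.1 q6 16.6 row: 0.3 119.2 -36.3 turn 0.1 ee [543.7 205.7  91.3] z-axis [ 1.    0.07 -0.  ] y-axis [-0.07  1.   -0.  ] xax [-0.001 -0.    -1.   ]
```

```bash
python3 -m jog '0 8 -2 0;0 25 -8 0;0 48 -14 0;0 72 -22 0;0 95 -29 0;0 111 -34 0;0 117 -36 0;0 118 -36 0'
python3 -m jog '10 0 0 0;20 0 0 0;30 0 0 0;37 0 0 0;42 0 0 0;44 0 0 0;45 0 0 0;46 0 0 0'
python3 -c "
from h import *
go(.499,.322,.043,94)"
```

```text
time: 28.25
ee_pos: [0.4994, 0.3211, 0.0917]
tcp_rot: [-114.2, 90.0, -110.1]
wrist_force: [-1.9, 0.0, -1.2]
opening: 0.0591
time: 29.25
ee_pos: [0.4998, 0.3211, 0.0462]
tcp_rot: [29.5, 90.0, 33.5]
wrist_force: [-1.3, -0.2, 5.0]
opening: 0.0595
jaw now 94.1 q6 28.6 row: 3.2 1.0 -0.7 turn 0.1 ee [499.8 321.1  46.2] z-axis [1.   0.07 0.  ] y-axis [-0.07  1.    0.  ] xax [ 0.001  0.    -1.   ]
```

```bash
python3 -m jog '0 0 0 0;0 0 0 0;0 0 0 0;0 0 0 0;0 0 0 0;0 0 0 0;0 0 0 0;0 0 0 0' 1
python3 -m jog '-10 0 0 0;-25 0 0 0;-45 0 0 0;-70 0 0 0;-100 0 0 0;-130 0 0 0;-160 0 0 0;-186 0 0 0'
python3 -c "
from h import *
c=camera('wrist');print('on coaster');rims(c,.075,amin=1000);
h=hsv(c);H,S,V=[h[...,i].astype(int) for i in range(3)]
for x in blobs(c,(H<17)&(H>3)&(S>125)&(V>120),.003,300):print(*x)
rims(camera('top'),.072)
go(.6214,.3301,.231,94)"
```

```text
time: 30.25
ee_pos: [0.4996, 0.3209, 0.0458]
tcp_rot: [178.3, 90.0, -177.6]
wrist_force: [0.5, -0.6, 0.1]
opening: 0.0857
time: 31.25
ee_pos: [0.4996, 0.321, 0.2345]
tcp_rot: [29.7, 89.9, 33.8]
wrist_force: [0.1, 0.1, -0.5]
opening: 0.0854
on coaster
rim [699.5  66.5  31.6] rms 9.04 n 89 [ 59. 292.]
rim [619.9 331.3  29.9] rms 0.38 n 83 [254. 264.]
rim [499.7 323.8  29.9] rms 0.35 n 85 [255. 176.]
rim [443.1  99.6  42.1] rms 0.31 n 126 [ 44. 108.]
866.5 [253. 150.] 487 322 88 64 95
rim [442.3  58.   47.1] rms 0.66 n 63 [214. 229.]
rim [500.1 324.6  30.8] rms 0.79 n 46 [ 99. 207.]
rim [621.4 330.2  31.6] rms 0.78 n 46 [100. 157.]
rim [701.9  60.7  31.4] rms 0.6 n 42 [213. 122.]
rim [900.6 315.2  17.6] rms 0.78 n 25 [111.  47.]
rim [941.4 274.2  18. ] rms 0.71 n 25 [128.  33.]
rim [944.2 197.   18. ] rms 0.98 n 26 [158.  31.]
rim [949.   15.8  13.8] rms 5.33 n 29 [232.  31.]
jaw now 94.1 q6 28.6 row: 5.8 0.0 121.3 turn 0.1 ee [500.4 321.4 236.2] z-axis [1.   0.07 0.01] y-axis [-0.07  1.    0.  ] xax [ 0.005  0.003 -1.   ]
```

```bash
python3 -m jog '0 0 15 0;0 -1 40 0;0 -1 70 0;0 -1 95 0;10 -1 112 0;25 -1 119 0;45 -1 121 0;60 -1 121 0'
python3 -m jog '30 0 0 0;60 0 0 0;85 0 0 0;105 0 0 0;120 0 0 0;128 0 0 0;131 0 0 0;131 0 0 0'
python3 -c "
from h import *
go(.6208,.3285,.042,94)"
```

```text
time: 32.35
ee_pos: [0.6198, 0.3284, 0.1701]
tcp_rot: [-158.5, 89.9, -154.4]
wrist_force: [0.1, 0.5, 0.3]
opening: 0.085
time: 33.35
ee_pos: [0.6206, 0.3286, 0.0412]
tcp_rot: [21.7, 90.0, 25.8]
wrist_force: [0.0, 0.1, -0.6]
opening: 0.0851
jaw now 94.1 q6 23.8 row: -0.8 -0.2 0.2 turn 0.1 ee [620.6 328.6  41.2] z-axis [1.   0.07 0.  ] y-axis [-0.07  1.    0.  ] xax [ 0.001  0.    -1.   ]
```

```bash
python3 -m jog '-3 0 0 0;-3 0 0 0;-3 0 0 0;-3 0 0 0;-3 0 0 0;-3 0 0 0;-3 0 0 0;-3 0 0 0' 0 30
python3 -m jog '-3 0 0 0;-12 0 0 0;-28 0 0 0;-48 0 0 0;-68 0 0 0;-83 0 0 0;-90 0 0 0;-90 0 0 0'
python3 -c "
from h import *
go(.4998,.3211,.134,94)"
```

```text
time: 34.35
ee_pos: [0.621, 0.3289, 0.0455]
tcp_rot: [21.6, 89.9, 25.7]
wrist_force: [-0.8, -0.1, 6.1]
opening: 0.0591
time: 35.35
ee_pos: [0.6205, 0.3286, 0.1341]
tcp_rot: [22.8, 90.0, 26.8]
wrist_force: [0.6, -1.0, -2.1]
opening: 0.0587
jaw now 94.1 q6 23.8 row: 0.1 1.1 -121.0 turn 0.1 ee [620.5 328.6 134.1] z-axis [1.   0.07 0.  ] y-axis [-0.07  1.    0.  ] xax [ 0.  0. -1.]
```

```bash
python3 -m jog '0 0 -8 0;0 0 -26 0;0 0 -50 0;0 0 -75 0;0 1 -98 0;0 1 -114 0;0 1 -120 0;0 1 -121 0'
python3 -m jog '10 0 0 0;20 0 0 0;30 0 0 0;38 0 0 0;46 0 0 0;52 0 0 0;56 0 0 0;59 0 0 0'
python3 -c "
from h import *
go(.4998,.3211,.0735,94)"
```

```text
time: 36.35
ee_pos: [0.4993, 0.3209, 0.1336]
tcp_rot: [-137.9, 90.0, -133.8]
wrist_force: [0.0, 0.2, -0.8]
opening: 0.0585
time: 37.35
ee_pos: [0.4997, 0.3209, 0.0747]
tcp_rot: [27.5, 90.0, 31.6]
wrist_force: [0.7, -0.8, -1.6]
opening: 0.0588
jaw now 94.1 q6 28.6 row: 1.2 0.1 0.1 turn 0.1 ee [499.7 320.9  74.7] z-axis [1.   0.07 0.  ] y-axis [-0.07  1.    0.  ] xax [ 0.  0. -1.]
```

No contact yet; lower gently, then release.

```bash
python3 -m jog '0.5 0 0 0;1 0 0 0;1.5 0 0 0;2 0 0 0;2 0 0 0;2.5 0 0 0;2.5 0 0 0;2.5 0 0 0'
python3 -c "
from h import *
print(status.get_obs()['wrist_force'])"
```

```text
time: 38.35
ee_pos: [0.5004, 0.3211, 0.0743]
tcp_rot: [16.9, 89.8, 21.0]
wrist_force: [-1.7, -2.7, 11.8]
opening: 0.0586
[-1.746077   -2.72708334 11.8127172 ]
```

```bash
python3 -m jog '-1 0 0 0;-1 0 0 0;-1 0 0 0;-1 0 0 0;-1 0 0 0;-1 0 0 0;-1 0 0 0;-1 0 0 0' 1
python3 -m jog '-10 0 0 0;-25 0 0 0;-45 0 0 0;-70 0 0 0;-100 0 0 0;-130 0 0 0;-150 0 0 0;-157 0 0 0'
python3 -c "
from h import *
c=camera('wrist');t=camera('top');s=camera('scene')
for z in (.095,.101,.107):
  print(z);rims(c,z,(.5,.322),amin=1000);rims(t,z,(.5,.322))
rims(t,.072,(.702,.061))
for x in blobs(t,(hsv(t)[...,1]<60)&(hsv(t)[...,2]>140),.024,60): 
    if 380<x[2]<720 and -350<x[3]<-50: print(*x)
go(.7015,.060,.231,30)"
```

```text
time: 39.35
ee_pos: [0.4996, 0.3209, 0.0733]
tcp_rot: [35.6, 90.0, 39.7]
wrist_force: [-0.1, -0.1, -0.3]
opening: 0.0856
time: 40.35
ee_pos: [0.5, 0.3212, 0.2327]
tcp_rot: [28.8, 89.8, 32.9]
wrist_force: [0.2, -0.3, -0.4]
opening: 0.0853
0.095
rim [502.2 323.8  30.6] rms 0.37 n 96 [255. 181.]
rim [500.4 324.5  31.6] rms 1.68 n 51 [ 96. 206.]
0.101
rim [500.4 323.7  29.9] rms 0.37 n 97 [255. 181.]
rim [499.4 322.   31.3] rms 1.66 n 51 [ 96. 206.]
0.107
rim [498.6 323.5  29.3] rms 0.36 n 98 [255. 181.]
rim [498.4 319.4  31.2] rms 1.64 n 52 [ 96. 206.]
rim [701.9  60.7  31.4] rms 0.6 n 42 [213. 122.]
381.0 [310. 155.] 622 -176 72 40 177
379.0 [280. 157.] 623 -100 72 42 178
357.5 [334. 153.] 628 -236 96 44 11
jaw now 94.1 q6 28.6 row: -0.7 -274.7 182.8 turn 64.1 ee [499.6 321.  230.3] z-axis [1.   0.07 0.  ] y-axis [-0.07  1.    0.  ] xax [ 0.  0. -1.]
```

```bash
python3 -m jog '0 -15 10 5;0 -50 33 13;0 -88 58 22;0 -125 83 31;0 -163 108 40;0 -200 133 49;0 -232 155 57;0 -255 170 64'
python3 -c "
from h import *
go(.7015,.0600,.231,30)
c=camera('wrist');rims(c,.072,amin=1000)"
```

```text
time: 41.5
ee_pos: [0.6879, 0.077, 0.2287]
tcp_rot: [-111.6, 89.9, -171.9]
wrist_force: [-0.2, 0.1, -1.1]
opening: 0.0857
jaw now 29.8 q6 66.6 row: -2.4 3.4 21.5 turn -0.2 ee [687.9  77.  228.7] z-axis [ 0.5  -0.87 -0.  ] y-axis [ 0.87  0.5  -0.  ] xax [-0.002 -0.    -1.   ]
rim [863.2 -58.3  27.5] rms 7.12 n 89 [321. 315.]
rim [702.5  61.   29.6] rms 0.34 n 83 [257. 196.]
rim [475.   75.8  42.2] rms 0.3 n 136 [68. 76.]
```

```bash
python3 -m jog '0 1 8 0;0 3 17 0;10 4 21 0;35 4 21 0;65 4 21 0;95 4 21 0;120 4 21 0;130 4 21 0'
python3 -m jog '15 0 0 0;30 0 0 0;43 0 0 0;51 0 0 0;55 0 0 0;56 0 0 0;56 0 0 0;56 0 0 0'
python3 -c "
from h import *
go(.702,.0603,.0445,30)"
```

```text
time: 42.55
ee_pos: [0.7002, 0.0628, 0.098]
tcp_rot: [-115.3, 89.8, -175.2]
wrist_force: [-0.5, 0.9, -0.3]
opening: 0.0852
time: 43.55
ee_pos: [0.7015, 0.0625, 0.0448]
tcp_rot: [67.8, 90.0, 7.9]
wrist_force: [-0.0, -0.6, 0.7]
opening: 0.085
jaw now 30.1 q6 65.0 row: 0.3 -0.7 2.2 turn 0.1 ee [701.5  62.5  44.8] z-axis [ 0.5  -0.87  0.  ] y-axis [0.87 0.5  0.  ] xax [ 0.001  0.    -1.   ]
```

```bash
python3 -m jog '0 0 2 0;0 0 2 0;0 0 2 0;0 0 2 0;0 0 2 0;0 0 2 0;0 0 2 0;0 0 2 0'
python3 -m jog '0 0 0 0;0 0 0 0;0 0 0 0;0 0 0 0;0 0 0 0;0 0 0 0;0 0 0 0;0 0 0 0' 0 30
python3 -m jog '-3 0 0 0;-12 0 0 0;-32 0 0 0;-57 0 0 0;-85 0 0 0;-110 0 0 0;-120 0 0 0;-125 0 0 0'
python3 -c "
from h import *
go(.4998,.3211,.170,30)"
```

```text
time: 44.55
ee_pos: [0.7023, 0.0607, 0.0443]
tcp_rot: [-98.8, 90.0, -158.7]
wrist_force: [-0.0, 1.1, 1.0]
opening: 0.0854
time: 45.55
ee_pos: [0.7024, 0.0607, 0.0449]
tcp_rot: [52.2, 90.0, -7.8]
wrist_force: [-1.3, -1.0, 5.1]
opening: 0.0601
time: 46.55
ee_pos: [0.7024, 0.0608, 0.17]
tcp_rot: [67.7, 90.0, 7.8]
wrist_force: [0.2, -0.6, -2.1]
opening: 0.0597
jaw now 30.1 q6 64.9 row: -0.1 -44.9 -326.8 turn 0.1 ee [702.4  60.8 170. ] z-axis [ 0.5  -0.87  0.  ] y-axis [0.87 0.5  0.  ] xax [ 0.001  0.    -1.   ]
```

```bash
python3 -m jog '0 -2 -12 0;0 -6 -40 0;0 -11 -75 0;0 -16 -115 0;0 -21 -155 0;0 -26 -190 0;0 -30 -215 0;0 -31 -225 0'
python3 -m jog '0 -1 -10 0;0 -4 -30 0;0 -7 -52 0;0 -10 -75 0;0 -12 -90 0;0 -13 -98 0;0 -14 -101 0;0 -14 -102 0'
python3 -c "
from h import *
go(.4998,.3211,.102,30)"
```

```text
time: 47.55
ee_pos: [0.5611, 0.2411, 0.1686]
tcp_rot: [-103.3, 89.9, -163.1]
wrist_force: [-0.4, -0.8, -0.8]
opening: 0.0595
time: 48.55
ee_pos: [0.4996, 0.321, 0.1693]
tcp_rot: [7.9, 90.0, -52.0]
wrist_force: [1.6, 0.2, -1.3]
opening: 0.0598
jaw now 30.1 q6 92.7 row: 67.3 0.2 0.0 turn 0.1 ee [499.6 321.  169.3] z-axis [ 0.5  -0.87  0.  ] y-axis [0.87 0.5  0.  ] xax [ 0. -0. -1.]
```

```bash
python3 -m jog '10 0 0 0;20 0 0 0;32 0 0 0;42 0 0 0;52 0 0 0;60 0 0 0;65 0 0 0;67 0 0 0'
python3 -m jog '0.5 0 0 0;1 0 0 0;1.5 0 0 0;2 0 0 0;2 0 0 0;2.5 0 0 0;2.5 0 0 0;2.5 0 0 0'
```

```text
time: 49.55
ee_pos: [0.4995, 0.3212, 0.1021]
tcp_rot: [151.2, 90.0, 91.3]
wrist_force: [-0.1, 0.2, -0.7]
opening: 0.0593
time: 50.55
ee_pos: [0.4996, 0.3213, 0.1002]
tcp_rot: [92.1, 90.0, 32.2]
wrist_force: [-0.4, 0.4, 3.8]
opening: 0.0599
```

```bash
python3 -m jog '0.5 0 0 0;1 0 0 0;1 0 0 0;1 0 0 0;1.5 0 0 0;1.5 0 0 0;1.5 0 0 0;1.5 0 0 0'
python3 -m jog '-1 0 0 0;-1 0 0 0;-1 0 0 0;-1 0 0 0;-1 0 0 0;-1 0 0 0;-1 0 0 0;-1 0 0 0' 1
python3 -m jog '-10 0 0 0;-25 0 0 0;-45 0 0 0;-70 0 0 0;-100 0 0 0;-120 0 0 0;-130 0 0 0;-132 0 0 0'
python3 -c "
from h import *
c=camera('wrist');rims(c,.127,(.5,.322),amin=1000)
go(.45,.0,.3)"
```

```text
time: 51.55
ee_pos: [0.4999, 0.3216, 0.0999]
tcp_rot: [98.0, 89.9, 38.1]
wrist_force: [-1.3, 0.2, 11.0]
opening: 0.0601
time: 52.55
ee_pos: [0.4995, 0.3212, 0.0993]
tcp_rot: [140.7, 90.0, 80.8]
wrist_force: [-0.3, 0.2, -0.1]
opening: 0.0855
time: 53.55
ee_pos: [0.4997, 0.3213, 0.2321]
tcp_rot: [92.5, 89.9, 32.6]
wrist_force: [-0.4, 0.6, -0.2]
opening: 0.085
rim [500.  323.7  30. ] rms 0.3 n 108 [254. 186.]
jaw now 30.1 q6 92.7 row: -68.5 -203.8 253.1 turn 0.0 ee [499.5 321.2 231.5] z-axis [ 0.5  -0.87  0.  ] y-axis [0.87 0.5  0.  ] xax [ 0.  0. -1.]
```

```bash
python3 -m jog '-20 0 0 0;-40 -20 10 0;-40 -50 30 0;-40 -80 50 0;-40 -110 80 0;-40 -140 110 0;-40 -165 130 0;-40 -170 135 0'
python3 -c "
from h import *
c=camera('top');s=camera('scene')
a=cv2.resize(c['color'][70:270,60:440,::-1],(780,410));b=cv2.resize(s['color'][140:270,90:480,::-1],(570,190))
cv2.imwrite('pics/fin.png',np.vstack([a,cv2.copyMakeBorder(b,0,0,0,210,0)]))
rims(c,.127,(.5,.322));rims(c,.026,(.445,.06))
for x in blobs(c,(hsv(c)[...,1]<60)&(hsv(c)[...,2]>140),.024,60): 
    if 380<x[2]<720 and -350<x[3]<-50: print(*x)"
```

```text
time: 54.6
ee_pos: [0.4194, 0.1179, 0.271]
tcp_rot: [-85.1, 90.0, -145.1]
wrist_force: [0.7, 0.6, -0.2]
opening: 0.0852
rim [445.8  62.6  49.6] rms 0.77 n 62 [213. 229.]
396.0 [310. 156.] 620 -176 75 40 177
402.0 [280. 157.] 622 -100 77 43 174
383.5 [334. 153.] 628 -236 97 45 11
```

View pics/fin.png

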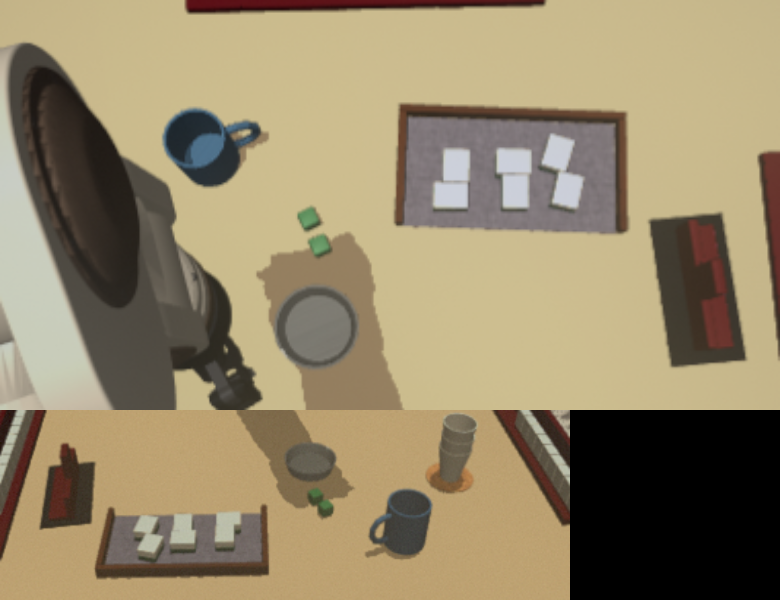

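All six tiles are in the tray, the pusher is upright on its mat, and the three cups are nested on the coaster. The other objects look unmoved.

```bash
python3 -c "
from workcell import bot
print(bot.job_done())"
```

```text
the job is handed in; nothing more can be done
None
```

The job is done and handed in at about 55 s of the 210 s allowed. The tool reports no verdict.

- **Tiles:** I swept all six into the tray with the pusher, in two passes. My last top and scene pictures show all six clear of the mouth, and no tile was touched by the fingers.
- **Pusher:** it stands upright on its mat, square to within about 0.5°, and centred along the mat's long side to about 1 mm. Across the mat I split two meanings of "middle": the blade's origin is about 9 mm ahead of the mat's centre and the centre of its base about 8 mm behind it.
- **Cups:** all three are nested in one upright stack on the coaster. After each nesting, the rim size seen from the wrist matched the fully-home height (101 mm, then 127 mm). The stack sits about 1–3 mm off the coaster's centre.
- **Ashtray, mug and dice:** they look untouched in the last pictures; I did not measure the mug or dice again.

**Disagreements:** the wrist and top cameras differed by 2–4 mm, so I corrected against the positions found when gripping. In the last top picture the arm hid the stack, so its final check there is by the scene view and the earlier wrist view only. I saw no sign that a tile had been knocked aside.

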